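# Load the boom caddy and hold it out at the mark

### The job

Lift the tray by its fin and tip it so that the three loose motors slide into the caddy on the telescoping boom (do not pick the motors up yourself), then set the empty tray back down flat on the bench and let go of it. After that push the boom's lock button right down, take the pull post and draw the arm out until the long 100 mm line is level with the tube's mouth. Finish while still gripping the post and holding the arm there, with the motors in the caddy; leave the other things on the bench where they are.

Things in the scene. Friction and masses are not known exactly. Their poses are not given: they have to be found in the camera images.
- tray_grip (a point): Middle of the tray's fin handle: an upright black plate behind the pan, 46 mm long (x), 12 mm thick (y), 74 mm tall from the bench; pinch it across y from above. The point is 52 mm above the tray's underside. z is up, x points from the open mouth to the fin; the pan's centre lies 85 mm, the mouth's floor edge 147 mm towards -x. Tray 180 g, with the motors 285 g.
- tray: Aluminium tray, pan 124 mm long (x) by 84 mm wide (y), floor 4 mm, walls 3 mm thick on both sides and at the back, rim 22 mm above the bench; the -x end is an open mouth. Origin: centre of the pan's underside (z = 0 on the bench); axes as its grip point. The motors slide out when it is tipped mouth down by more than about 25 degrees; 45 is ample.
- motor1_mid (a point): Drone motor 1: a dark metal drum 28 mm across and 18 mm tall (a thin shaft stub on top is look only), about 35 g, standing loose in the tray; this point is its middle.
- motor2_mid (a point): Drone motor 2: a dark metal drum 28 mm across and 18 mm tall (a thin shaft stub on top is look only), about 35 g, standing loose in the tray; this point is its middle.
- motor3_mid (a point): Drone motor 3: a dark metal drum 28 mm across and 18 mm tall (a thin shaft stub on top is look only), about 35 g, standing loose in the tray; this point is its middle.
- boom: Telescoping boom fixed to the bench: a grey square tube 40 mm wide, 200 mm long, top 55 mm above the bench. Origin on the bench under the tube's mouth; the tube runs from the mouth to y = -200 mm and the arm slides out of the mouth along +y; z up.
- tube_mouth (a point): Middle of the top edge of the tube's mouth (black collar), where the scale is read; 55 mm above the bench, axes as the boom.
- boom_arm (a joint): How far the arm (aluminium bar with pull post and caddy) is out of the tube, m: 0 in, 0.13 at most. On top of the bar short dark lines at 20, 40, 60, 80, 120 mm; the 100 mm line is the only long thick one, right across the bar. Reads 0.100 when that line is level with the mouth. A spring pulls it in with 3 to 5 N. Locked until the button is down.
- button_top (a point): Middle of the top face of the lock button, a steel disc 28 mm across on top of the tube, 50 mm behind the mouth, 73 mm above the bench when up and 64 mm when down.
- lock_button (a joint): How far the lock button is pushed down, m: 0 up (locked), 0.009 fully down; the lock is free from 0.008. It takes about 3 N and stays down when let go.
- pull_post: Black upright square pull post on the bar, between the mouth and the caddy: 20 x 20 mm, rising from a 30 mm square foot 55 mm above the bench to 118 mm. Origin on its axis, 96 mm above the bench, where it is best gripped; axes as the boom. 32 mm beyond the mouth when the arm is in.
- caddy_in (a point): Centre of the inner floor of the caddy, the open grey box that rides on the arm: 120 mm (x) by 110 mm (y) outside, walls and floor 4 mm, floor top 11 mm and rim 55 mm above the bench. Axes as the boom; 83 mm beyond the pull post's axis.
- can: Bystander, to be left where it is: closed green drink can, 66 mm across, 122 mm tall; origin under its centre, on the bench.
- jar: Bystander, to be left where it is: clear screw-top jar with an orange cap, 68 mm across, 85 mm tall; origin under its centre, on the bench.
- spool: Bystander, to be left where it is: metal solder spool standing on its flange, 60 mm across, 45 mm tall; origin under its centre, on the bench.
- driver: Bystander, to be left where it is: screwdriver with a red handle, lying; origin under its centre, on the bench.
- pliers: Bystander, to be left where it is: pliers with red grips, lying, 130 mm long, 16 mm tall; origin under its centre, on the bench.
- battery: Bystander, to be left where it is: battery pack 35 x 75 x 30 mm tall; origin under its centre, on the bench.
- tape: Bystander, to be left where it is: roll of tape lying flat, 72 mm across, 19 mm tall; origin under its centre, on the bench.
Not all that is in view belongs to the job. What is shaped like the tray but brown or orange is not meant.

How it is judged (in metres and radians):
On the way, in this order (a step that is already met when the one before it is completed fails the run):
1. the tray is lifted off the bench and being tipped (height (world z) of tray_grip above 0.09 m and angle between tray's own z axis and vertical above 0.22 rad), for 0.05 s.
2. all three motors lie in the caddy (x of motor1_mid in the frame of caddy_in between -0.058 and 0.058 m and y of motor1_mid in the frame of caddy_in between -0.053 and 0.053 m and z of motor1_mid in the frame of caddy_in between 0 and 0.045 m and x of motor2_mid in the frame of caddy_in between -0.058 and 0.058 m and y of motor2_mid in the frame of caddy_in between -0.053 and 0.053 m and z of motor2_mid in the frame of caddy_in between 0 and 0.045 m and x of motor3_mid in the frame of caddy_in between -0.058 and 0.058 m and y of motor3_mid in the frame of caddy_in between -0.053 and 0.053 m and z of motor3_mid in the frame of caddy_in between 0 and 0.045 m), for 0.2 s.
3. the empty tray stands flat on the bench, let go (height (world z) of tray below 0.006 m and angle between tray's own z axis and vertical below 0.1 rad and contact force between the fingers and tray below 0.2 N and linear speed of tray below 0.03 m/s), for 0.2 s.
4. the lock button is pushed down while the arm is still in (value of joint lock_button above 0.0075 m and value of joint boom_arm below 0.01 m), for 0.05 s.
5. the arm is drawn out to the 100 mm line, held by the post (value of joint boom_arm between 0.094 and 0.106 m and contact force between the fingers and pull_post above 2 N), for 0.2 s.
At the end, for the whole second after the job is handed in: The arm is out 100 mm, within 6 mm either way, at rest and held by the fingers on the pull post (more than 2 N), the lock button is down, all three motors lie in the caddy below its rim, and the tray stands flat on the bench, not touched by the fingers (all of step 2 and all of step 3 and all of step 5 and velocity of joint boom_arm between -0.01 and 0.01 m/s and value of joint lock_button above 0.0075 m); the arm keeps its last pose, push and grip.
It fails at once if a bystander is moved by more than 30 mm (distance of any of can, jar, spool, driver, pliers, battery, tape from where it was at the start of the episode above 0.03 m).
It fails at once if a motor is picked or pushed by the fingers (contact force between the fingers and motor1 above 3 N or contact force between the fingers and motor2 above 3 N or contact force between the fingers and motor3 above 3 N).
It also fails if it takes over 61 s, if anything falls off the work surface, if the arm or the gripper's body presses on something with over 40 N, if the wrist force passes 120 N, or if a joint passes its speed limit or range.

### The arm

A 7-joint arm with a two-finger parallel gripper is mounted at the origin on the work surface. World frame = base frame: x ahead of the robot, y to its left, z up, the work surface at z = 0. Lengths are in mm, angles in rad, forces in N, time in s.
With the tool pointing down it reaches from about 400 to 875 mm from the base axis. Payload 4.4 kg.
Tool frame: the origin (TCP) lies at the very end of the fingers, on their centre line; the grasp point (between the pads) lies 19 mm behind it; y points along the fingers, z is the direction in which the jaws open and shut, and the axes are right-handed (so a half turn about y gives the same grasp; the last joint's range is limited). The gripper opens to 85 mm and grips with 20 to 120 N. Pads are 22 mm wide; open, the fingers measure 114 mm over their backs; the gripper's body (76 mm by 85 mm) begins 54 mm behind the grasp point. The pads swing forward as they close: fully open they stand 13 mm farther back than shut.
Start: joints at [-1.265, 0.628, 0.038, 1.517, -0.027, 0.996, -0.02], TCP at [236.118, 605.612, 231.313] pointing down, gripper open.
Joint ranges: [-3.06, 3.06], [-0.37, 2.12], [-1.25, 1.32], [0.18, 2.47], [-1.1, 4.24], [0.23, 1.98], [-2.94, 2.94]. Speed limits (rad/s): [2.57, 2.57, 3.14, 3.14, 3.14, 3.14, 3.14].

### API

Orientations are given as [roll, pitch, yaw] about the fixed x, y, z axes, in that order (R = Rz(yaw) Ry(pitch) Rx(roll)).
In Python, from cell import * gives the robot as it stands.
- The arm moves only by the tool apply_moves, never from a script. Its argument "targets" is a list of rows, each a list of 6 numbers: the shift along the tool's x, y, z in units of 40 mm (1.0 is 40 mm), then the turn, a rotation vector about the tool's x, y, z in units of 8 degrees (1.0 is 8 degrees). A call has 1 to 12 rows; each row shifts and turns the commanded pose from where the row before left it, along the tool's axes as they then stand; what a row does not reach is not made up. A row lasts 1/8 s, in which the tool goes at most 62.5 mm and 10.7 degrees, less where a joint would pass 70% of its speed; a pose out of reach is approached as far as the arm can. A call is refused whole if a number of a shift passes 1 or a number of a turn 1, either way. A call with a gripper value outside its range is refused whole. "jaw" is the gripper command: -1 is shut, 1 is fully open, values between are in proportion, set as the call begins (left out, the last holds). The fingers move at their own pace and stop on an object; the grip force is fixed at half the most. Time passes only in rows, so rows that do not move let the fingers close. It gives the time, the measured TCP pose, the force and the opening at its end, in the units of the state.
- read_state(): the state, without advancing time (a new reading comes with each control period).
- get_image(name): name is "scene" or "top"; returns the picture (400x640x3 uint8, red, green, blue); there is no depth.
- calibration(name): a dict with "fx", "fy", "cx", "cy" (pixels), "world_from_camera" (4x4, takes a point from camera to world coordinates). Camera axes: x right, y down, z forward; pixel columns grow to the right and rows downward; lengths in mm; the calibration is good to about 2 mm. A picture is of the moment at which its call begins. calibration takes no time and is no camera call.
- finish_job(): hands the job in, once; it reports no verdict.
The state is a dict: "clock": time; "qpos": joint angles; "qd": joint speeds; "tau": joint torques, N m; "eef_pos": TCP position; "tool_rot": TCP orientation; "force": force on the tool from outside, world axes, zero at the start; "torque": the same for the moment, N m; "width": finger opening in mm.
Only numpy, scipy, OpenCV 4.12 (cv2) and the standard library are available. Lean on these libraries where they do the work, as an engineer would, in place of code of your own. Each camera call takes 0.05 s, during which the arm holds its last target. There are 200 camera calls.

## Working session

There is one attempt and no reset: what is moved stays moved. The work goes in short steps, Python scripts to look and compute and a tool call to move; the robot and the scene stay as the last step left them, time stands still between calls to the robot, and variables do not carry over. Pictures are saved under pics/ and viewed, about 8 in all and at most 12, crops included, and the job is handed in when it is done.

Besides the shell and the picture viewer there is one more tool, called as name(argument=value, ...) on one line, values as JSON. apply_moves: Moves the arm, as the interface text tells. Its arguments: {"type":"object","properties":{"targets":{"type":"array"},"jaw":{"type":"number"}},"required":["targets"]}

```bash
mkdir -p pics; ls; python3 - <<'E'
from cell import *
import cv2,numpy as np
for n in("scene","top"):
    im=get_image(n); cv2.imwrite(f"pics/{n}0.png",im[:,:,::-1]); c=calibration(n); print(n,c["fx"],c["fy"],c["cx"],c["cy"]);print(np.round(c["world_from_camera"],3).tolist())
s=read_state();print(s)
E
```

```text
pics
scene 478.3471575873451 478.3471575873451 320.14623717753875 194.10866322621823
[[0.563, 0.461, -0.687, 1491.274], [0.827, -0.295, 0.48, -574.864], [0.019, -0.837, -0.546, 841.958], [0.0, 0.0, 0.0, 1.0]]
top 419.4138781636623 419.4138781636623 317.8290463648659 200.69016800395465
[[0.026, -0.991, 0.134, 369.177], [-1.0, -0.027, -0.007, 91.6], [0.011, -0.134, -0.991, 1183.387], [0.0, 0.0, 0.0, 1.0]]
{'clock': 0.1, 'qpos': array([-1.26482394,  0.62925986,  0.03841228,  1.51825929, -0.02701105,
        0.99628854, -0.01999611]), 'qd': array([ 0.00067376, -0.00029483, -0.00011117, -0.00224804, -0.00176792,
        0.00019503,  0.00187306]), 'tau': array([ 2.37419983e-03, -5.64540732e+01,  1.23010084e+00, -1.93975031e+01,
        1.12002692e-02,  5.55163613e-03, -2.76803331e-05]), 'eef_pos': array([235.87347218, 605.09957647, 230.4791888 ]), 'tool_rot': array([-1.57249481e+00,  1.11871337e-05, -3.71748043e-01]), 'force': array([-0.10188104, -0.16759763, -0.31260727]), 'torque': array([ 0.03998599,  0.03171939, -0.04195908]), 'width': 85.2477437588854}
```

View pics/scene0.png

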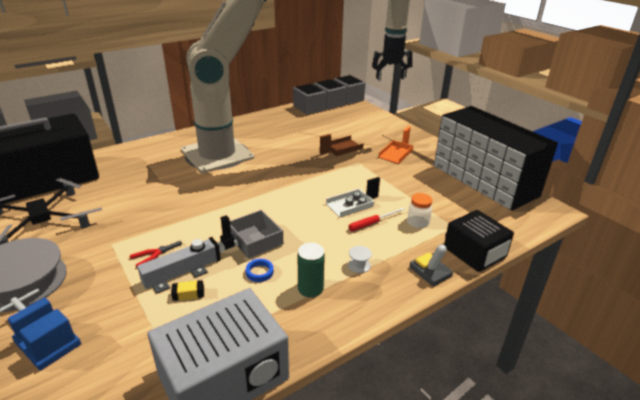

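View pics/top0.png

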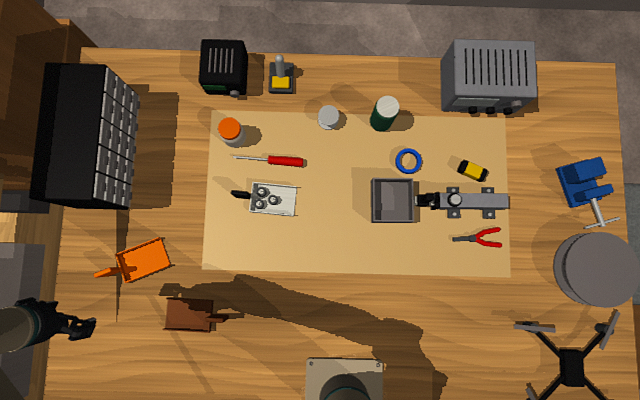

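The scene view shows the robot at the back, the aluminium tray at about (350,203) with its black fin at (373,187), the caddy at (256,233) and the boom at (180,262).

Lookalikes in the top view:
- The aluminium tray with three motors is at (272,199), with its black fin at (240,195).
- The orange tray is at (143,260).
- The brown tray is at (190,313).

I choose the aluminium one and check it in a close crop.

```bash
cat > h.py <<'E'
from cell import *
import cv2,numpy as np
def ray(n,u,v):
    c=calibration(n);T=np.array(c["world_from_camera"])
    d=T[:3,:3]@np.array([(u-c["cx"])/c["fx"],(v-c["cy"])/c["fy"],1]);return T[:3,3],d
def onz(n,u,v,z):
    o,d=ray(n,u,v);return o+d*(z-o[2])/d[2]
def proj(n,p):
    c=calibration(n);q=np.linalg.inv(np.array(c["world_from_camera"]))@np.r_[p,1]
    return c["cx"]+c["fx"]*q[0]/q[2],c["cy"]+c["fy"]*q[1]/q[2]
def crop(n,box,k,f):
    im=get_image(n)[:,:,::-1];x0,y0,x1,y1=box
    cv2.imwrite(f,cv2.resize(im[y0:y1,x0:x1],None,fx=k,fy=k,interpolation=cv2.INTER_CUBIC))
E
python3 - <<'E'
from h import *
im=cv2.imread("pics/top0.png")
k=5
a=cv2.resize(im[165:230,225:310],None,fx=8,fy=8,interpolation=cv2.INTER_CUBIC)[:,:680]
b=cv2.resize(im[165:230,365:515],None,fx=5.3,fy=5.3,interpolation=cv2.INTER_CUBIC)
s=cv2.imread("pics/scene0.png")
out=np.zeros((a.shape[0]//2*1+b.shape[0],800,3),np.uint8)
a2=cv2.resize(im[175:225,225:305],None,fx=5,fy=5,interpolation=cv2.INTER_CUBIC)
s2=cv2.resize(s[170:220,315:395],None,fx=5,fy=5,interpolation=cv2.INTER_CUBIC)
out=np.zeros((250+b.shape[0],800,3),np.uint8);out[:250,:400]=a2;out[:250,400:]=s2;out[250:,:b.shape[1]]=b[:,:800]
cv2.imwrite("pics/crop1.png",out);print(out.shape)
E
```

```text
(594, 800, 3)
```

View pics/crop1.png

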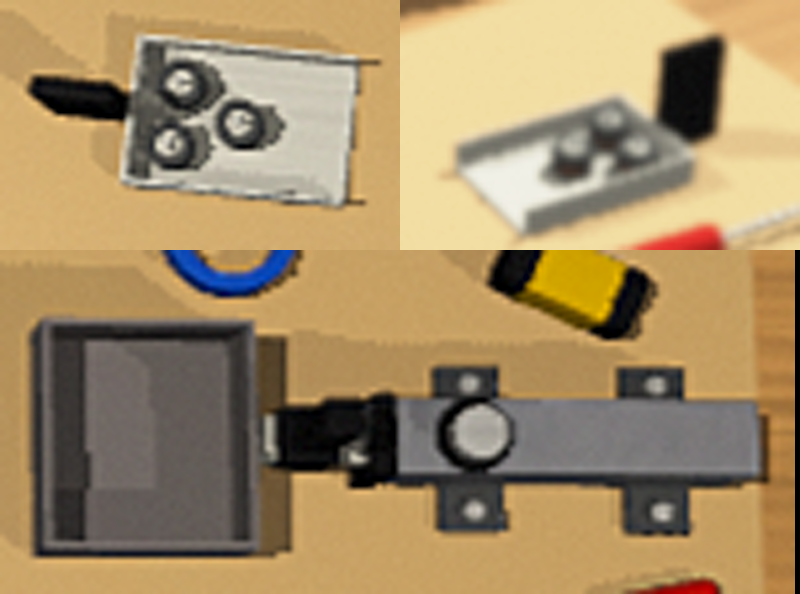

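The crop confirms it: a bright aluminium tray with three motors near the fin end and its mouth towards the caddy. The caddy, black post, black collar and button disc (crop 475,433) can all be made out.

```bash
python3 - <<'E'
from h import *
np.set_printoptions(precision=1,suppress=True)
A=lambda u,v:(225+u/5-.4,175+v/5-.4)
B=lambda u,v:(365+u/5.3-.4,165+(v-250)/5.3-.4)
S=lambda u,v:(315+(u-400)/5-.4,170+v/5-.4)
for l,p,z in [("rim back x+",A(138,36),22),("rim back x-",A(122,184),22),("rim mouth x+",A(357,60),22),("rim mouth x-",A(345,203),22),("fin top far hi",A(28,80),74),("fin top far lo",A(36,97),74),("fin near top hi",A(98,82),74),("fin near base",A(130,105),22)]:
    print(l,onz("top",*p,z))
for l,p,z in [("fin top L",S(660,50),74),("fin top R",S(722,38),74),("fin base L",S(660,128),22),("fin base R front",S(690,142),10),("rim mouth near",S(527,210),22),("rim back near",S(692,160),22),("rim back far",S(617,97),22)]:
    print("sc",l,onz("scene",*p,z))
for l,p,z in [("cad tl",B(35,322),55),("cad tr",B(256,320),55),("cad br",B(258,553),55),("cad bl",B(35,555),55),("button",B(480,431),73),("tube back hi",B(762,402),55),("tube back lo",B(764,482),55),("tube fr hi",B(396,400),55),("tube fr lo",B(396,480),55)]:
    print(l,onz("top",*p,z))
# masks in scene for fin, button & post
im=cv2.imread("pics/scene0.png");g=im.max(2)
for n,(x0,y0,x1,y1) in {"fin":(362,172,385,202),"post":(212,208,236,256)}.items():
    m=(g[y0:y1,x0:x1]<45).astype(np.uint8);c=max(cv2.findContours(m,0,2)[0],key=cv2.contourArea)[:,0]+[x0,y0]
    print(n,cv2.minAreaRect(c),c[np.argmin(c@[1,1])],c[np.argmin(c@[-1,1])],c[:,1].min(),c[:,1].max())
o=cv2.resize(im[205:300,130:300],None,fx=4.7,fy=4.7,interpolation=cv2.INTER_CUBIC);cv2.imwrite("pics/c2.png",o)
E
```

```text
rim back x+ [575.1 268.4  22. ]
rim back x- [491.4 273.4  22. ]
rim mouth x+ [564.8 145.2  22. ]
rim mouth x- [484.1 149.2  22. ]
fin top far hi [540.4 318.1  74. ]
fin top far lo [531.3 313.3  74. ]
fin near top hi [540.3 280.7  74. ]
fin near base [535.8 271.1  22. ]
sc fin top L [535.9 266.7  74. ]
sc fin top R [545.5 308.5  74. ]
sc fin base L [544.7 264.3  22. ]
sc fin base R front [553.7 282.4  10. ]
sc rim mouth near [571.5 141.2  22. ]
sc rim back near [583.4 258.3  22. ]
sc rim back far [501.5 263.9  22. ]
cad tl [588.3 -61.4  55. ]
cad tr [ 592.5 -175.8   55. ]
cad br [ 471.6 -176.3   55. ]
cad bl [467.6 -62.4  55. ]
button [ 534.9 -285.    73. ]
tube back hi [ 556.7 -437.4   55. ]
tube back lo [ 515.1 -436.9   55. ]
tube fr hi [ 552.6 -247.9   55. ]
tube fr lo [ 511.  -247.4   55. ]
fin ((372.38525390625, 187.2622833251953), (10.049468040466309, 19.28411102294922), 5.19442892074585) [368 181] [377 178] 178 197
post ((225.66036987304688, 232.3113250732422), (30.35668182373047, 12.087727546691895), 74.05460357666016) [222 218] [227 218] 217 248
```

View pics/c2.png

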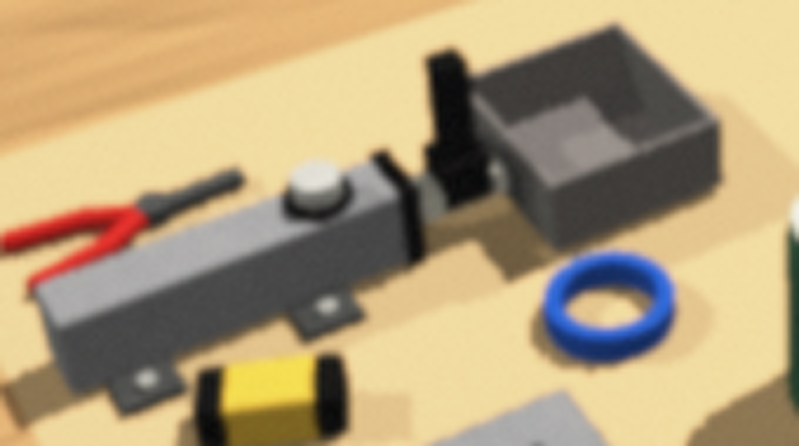

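Readings agree with the sizes given:
- **Tray:** 84 × 124 mm, centre (529, 209), x axis at 86°. Fin grip point at about (534, 294, 52). The fin's far end is predicted at y 317 and measured at 316.
- **Caddy:** centre about (530, -120).
- **Boom:** mouth about (531.5, -236), button (535, -285), yaw about 1.5°.

This was picture 4. I'll move above the fin.

apply_moves(targets=[[0.89,0.18,-0.41,0,0,0],[0.89,0.18,-0.41,0,0,0],[0.89,0.18,-0.41,0,0,0],[0.89,0.18,-0.41,0,0,0],[0.89,0.18,-0.41,0,0,0],[0.89,0.18,-0.41,0,0,0],[0.89,0.18,-0.41,0,0,0],[0.89,0.18,-0.41,0,0,0],[0.89,0.18,-0.41,0,0,0],[0.89,0.18,-0.41,0,0,0],[0.88,0.2,-0.44,0,0,0]], jaw=1)

```text
clock: 1.48
eef_pos: [535.2, 293.3, 150.7]
tool_rot: [-1.571, 0.0, -0.372]
force: [0.0, -0.2, -0.8]
width: 85.5
```

apply_moves(targets=[[0,0,0,0,0.75,0],[0,0,0,0,0.75,0],[0,0,0,0,0.75,0],[0,0,0,0,0.75,0],[0,0,0,0,0.75,0],[0,0,0,0,0.75,0],[0,0,0,0,0.75,0],[0,0,0,0,0.75,0],[0,0,0,0,0.75,0],[0,0,0,0,0.75,0],[0,0,0,0,0.75,0],[0,0,0,0,0.81,0]])

```text
clock: 2.98
eef_pos: [534.2, 294.2, 150.9]
tool_rot: [-1.572, -0.0, -1.64]
force: [-0.2, -0.3, -0.1]
width: 85.4
```

```bash
cat >> h.py <<'E'
from scipy.spatial.transform import Rotation as Ro
def to(p,rpy):
    s=read_state();R=Ro.from_euler("xyz",s["tool_rot"]);T=Ro.from_euler("xyz",rpy)
    print("clk",s["clock"],"pos",np.round(s["eef_pos"],1),"rpy",np.round(s["tool_rot"],3),"F",np.round(s["force"],1),"w",round(s["width"],1))
    print("q",np.round(s["qpos"],2))
    print("units shift",np.round(R.inv().apply(np.array(p)-s["eef_pos"])/40,3),"turn",np.round(np.degrees((R.inv()*T).as_rotvec())/8,3))
E
python3 - <<'E'
from h import *
to([534.4,293.8,33],[-np.pi/2,0,np.radians(-93.8)])
crop("top",(215,165,315,235),7,"pics/fin.png")
E
```

```text
clk 2.975 pos [534.2 294.2 150.9] rpy [-1.572 -0.    -1.64 ] F [-0.2 -0.3 -0.1] w 85.4
q [-0.78  0.7   0.37  1.72 -0.33  0.79 -0.31]
units shift [0.01  2.947 0.007] turn [ 0.006 -0.023  0.003]
```

View pics/fin.png

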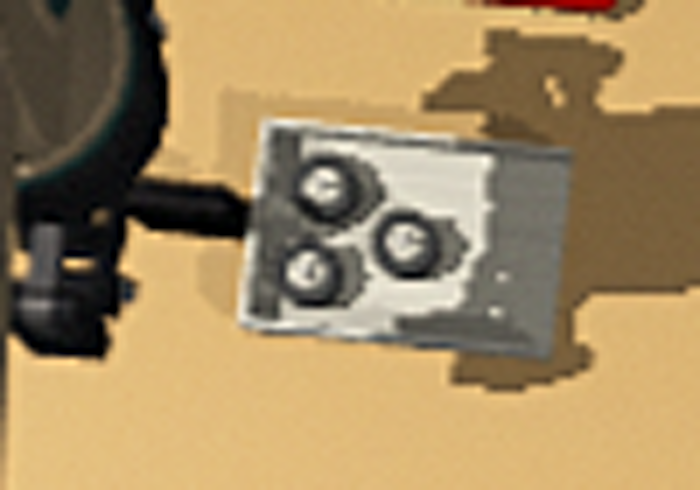

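Picture 5 shows the fin at (190,205), reaching in under the gripper with one finger visible at (70,310); nothing is in the way. I'll descend and close.

apply_moves(targets=[[0,0.6,0,0,0,0],[0,0.6,0,0,0,0],[0,0.6,0,0,0,0],[0,0.6,0,0,0,0],[0,0.55,0,0,0,0],[0,0,0,0,0,0]])

```text
clock: 3.78
eef_pos: [533.1, 293.6, 31.5]
tool_rot: [-1.574, -0.002, -1.636]
force: [0.2, -0.1, 0.7]
width: 85.4
```

apply_moves(targets=[[0,0,0,0,0,0],[0,0,0,0,0,0],[0,0,0,0,0,0],[0,0,0,0,0,0],[0,0,0,0,0,0],[0,0,0,0,0,0],[0,0,0,0,0,0]], jaw=-1)

```text
clock: 4.65
eef_pos: [535.1, 294.6, 33.9]
tool_rot: [-1.57, 0.001, -1.637]
force: [-0.6, 0.6, 6.7]
width: 11.3
```

```bash
python3 - <<'E'
from h import *
to([534.4,293.8,180],[-np.pi/2,0,np.radians(-93.8)])
E
```

```text
clk 4.65 pos [535.1 294.6  33.9] rpy [-1.570e+00  1.000e-03 -1.637e+00] F [-0.6  0.6  6.7] w 11.3
q [-0.72  0.86  0.29  1.78 -0.41  0.57 -0.25]
units shift [ 0.018 -3.653 -0.012] turn [-0.006  0.001 -0.005]
```

Gripped: opening 11.3 mm against a 12 mm fin. I'll lift it level, then carry it over to the caddy.

apply_moves(targets=[[0,-0.1,0,0,0,0],[0,-0.2,0,0,0,0],[0,-0.35,0,0,0,0],[0,-0.4,0,0,0,0],[0,-0.4,0,0,0,0],[0,-0.35,0,0,0,0],[0,-0.2,0,0,0,0],[0,-0.1,0,0,0,0]])

```text
clock: 5.65
eef_pos: [534.6, 294.4, 117.9]
tool_rot: [-1.571, 0.0, -1.637]
force: [0.0, -0.6, -3.5]
width: 11.5
```

apply_moves(targets=[[0.3,0,0.03,0,0,0],[0.5,0,0.04,0,0,0],[0.6,0,0.05,0,0,0],[0.65,0,0.05,0,0,0],[0.65,0,0.06,0,0,0],[0.65,0,0.06,0,0,0],[0.65,0,0.06,0,0,0],[0.6,0,0.05,0,0,0],[0.5,0,0.04,0,0,0],[0.4,0,0.04,0,0,0],[0.25,0,0.03,0,0,0],[0.15,0,0.01,0,0,0]])

```text
clock: 7.15
eef_pos: [539.8, 56.8, 117.3]
tool_rot: [-1.571, 0.0, -1.637]
force: [0.8, 0.4, -2.8]
width: 11.1
```

```bash
python3 - <<'E'
from h import *
to([540,57,102],[-np.pi/2,0,np.radians(-93.8)])
im=np.hstack([cv2.resize(get_image("top")[150:240,260:460],None,fx=2,fy=2),cv2.resize(get_image("scene")[170:260,200:400],None,fx=2,fy=2)])
cv2.imwrite("pics/tr.png",im[:,:,::-1])
E
```

```text
clk 7.15 pos [539.8  56.8 117.3] rpy [-1.571  0.    -1.637] F [ 0.8  0.4 -2.8] w 11.1
q [-0.35  0.66  0.3   1.93 -0.32  0.6   0.09]
units shift [-0.005  0.382  0.006] turn [ 0.001 -0.001 -0.001]
```

View pics/tr.png

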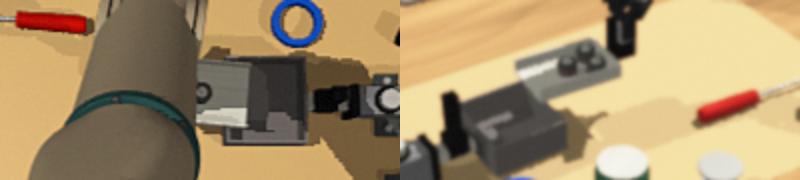

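Picture 6 shows the tray held level with the three motors still in it and its mouth over the caddy (top half, 253,95). I'll tip it about the mouth.

apply_moves(targets=[[0,0.35,0,0,0,0],[0.15,-0.5,0,0,0,1],[0.15,-0.5,0,0,0,1],[0,0,0,0,0,0]])

```text
clock: 7.75
eef_pos: [540.0, 35.5, 142.1]
tool_rot: [-1.569, 0.277, -1.648]
force: [0.2, -0.4, -3.3]
width: 11.1
```

```bash
python3 - <<'E'
from h import *
to([540,57,102],[-np.pi/2,0,np.radians(-93.8)])
s=read_state();R=Ro.from_euler("xyz",s["tool_rot"]);print("mouth",s["eef_pos"]+R.apply([147,33,0]))
E
```

```text
clk 7.75 pos [540.   35.5 142.1] rpy [-1.569  0.277 -1.648] F [ 0.2 -0.4 -3.3] w 11.1
q [ 0.04  0.61  0.03  1.94 -0.5   0.65  0.4 ]
units shift [-0.241  1.111 -0.044] turn [-0.026 -0.081 -1.985]
mouth [529.84306898 -96.45246211  70.1355113 ]
```

apply_moves(targets=[[0.12,-0.48,0,0,0,1],[0.12,-0.48,0,0,0,1],[0,0,0,0,0,0],[0,0,0,0,0,0]])

```text
clock: 8.25
eef_pos: [537.0, 22.0, 174.2]
tool_rot: [-1.573, 0.558, -1.636]
force: [-0.2, 0.7, -1.8]
width: 11.2
```

```bash
python3 - <<'E'
from h import *
to([540,57,102],[-np.pi/2,0,np.radians(-93.8)])
s=read_state();R=Ro.from_euler("xyz",s["tool_rot"]);print("mouth",s["eef_pos"]+R.apply([147,33,0]))
E
```

```text
clk 8.25 pos [537.   22.  174.2] rpy [-1.573  0.558 -1.636] F [-0.2  0.7 -1.8] w 11.2
q [ 0.34  0.64 -0.14  1.9  -0.66  0.82  0.67]
units shift [0.21  1.996 0.021] turn [ 0.014  0.009 -3.995]
mouth [529.91541462 -85.02632993  68.39639885]
```

apply_moves(targets=[[0.2,-0.5,0,0,0,1],[0.2,-0.45,0,0,0,1],[0,0,0,0,0,0],[0,0,0,0,0,0],[0,0,0,0,0,0],[0,0,0,0,0,0]])

```text
clock: 9.0
eef_pos: [535.0, -12.6, 196.8]
tool_rot: [-1.57, 0.837, -1.633]
force: [0.5, -0.2, -2.3]
width: 11.4
```

```bash
python3 - <<'E'
from h import *
to([540,57,120],[-np.pi/2,0,np.radians(-93.8)])
s=read_state();R=Ro.from_euler("xyz",s["tool_rot"]);print("mouth",s["eef_pos"]+R.apply([147,33,0]))
im=np.hstack([cv2.resize(get_image("top")[150:240,320:460],None,fx=2.8,fy=2.8),cv2.resize(get_image("scene")[170:260,210:350],None,fx=2.8,fy=2.8)])
cv2.imwrite("pics/pour.png",im[:,:,::-1])
E
```

```text
clk 9.0 pos [535.  -12.6 196.8] rpy [-1.57   0.837 -1.633] F [ 0.5 -0.2 -2.3] w 11.4
q [ 0.58  0.74 -0.23  1.82 -0.74  1.05  0.86]
units shift [0.259 2.581 0.013] turn [ 0.006  0.025 -5.996]
mouth [530.48284656 -86.34524338  65.55553962]
```

View pics/pour.png

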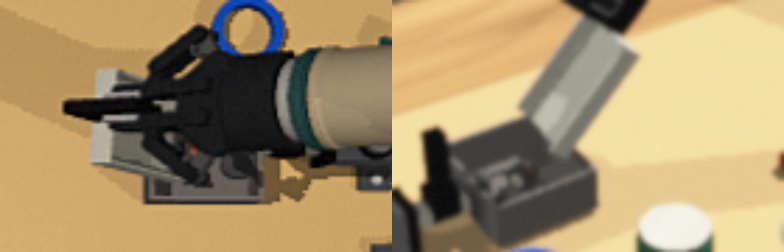

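Picture 7 shows motors lying in the caddy (scene half, 505,178) and an empty-looking pan. I'll level the tray, retreat and check the count.

apply_moves(targets=[[-0.37,-0.33,0,0,0,0],[-0.08,0.52,0,0,0,-1],[-0.08,0.52,0,0,0,-1],[-0.08,0.52,0,0,0,-1],[-0.08,0.52,0,0,0,-1],[-0.08,0.52,0,0,0,-1],[-0.08,0.52,0,0,0,-1],[0,0,0,0,0,0]])

```text
clock: 10.1
eef_pos: [538.5, 67.6, 117.6]
tool_rot: [-1.573, 0.003, -1.625]
force: [-0.2, -0.4, -1.8]
width: 11.2
```

apply_moves(targets=[[-0.4,0,0,0,0,0],[-0.65,0,-0.05,0,0,0],[-0.65,0,-0.05,0,0,0],[-0.65,0,-0.05,0,0,0],[-0.65,0,-0.05,0,0,0],[-0.65,0,-0.05,0,0,0],[-0.65,0,-0.05,0,0,0],[-0.6,0,-0.05,0,0,0],[-0.5,0,-0.05,0,0,0],[-0.3,0,0,0,0,0]])

```text
clock: 11.35
eef_pos: [539.3, 288.3, 118.3]
tool_rot: [-1.571, 0.001, -1.638]
force: [-0.0, -1.0, -2.6]
width: 11.1
```

```bash
python3 - <<'E'
from h import *
to([535,294,33.5],[-np.pi/2,0,np.radians(-93.8)])
im=np.hstack([cv2.resize(get_image("top")[150:240,250:450],None,fx=2,fy=2),cv2.resize(get_image("scene")[160:260,200:400],None,fx=2,fy=2)[:180]])
cv2.imwrite("pics/back.png",im[:,:,::-1])
t=get_image("top")[170:230,360:445];cv2.imwrite("pics/cad.png",np.vstack([cv2.resize(im[:,:,::-1],(800,180)),cv2.resize(t,(560,395),interpolation=cv2.INTER_CUBIC)[:,:,::-1].copy() if 0 else np.pad(cv2.resize(t,(560,395),interpolation=cv2.INTER_CUBIC)[:,:,::-1],((0,0),(0,240),(0,0)))]))
E
```

```text
clk 11.35 pos [539.3 288.3 118.3] rpy [-1.571e+00  1.000e-03 -1.638e+00] F [-0.  -1.  -2.6] w 11.1
q [-0.71  0.73  0.29  1.74 -0.3   0.72 -0.33]
units shift [-0.132  2.121 -0.115] turn [ 0.001 -0.006 -0.009]
```

View pics/cad.png

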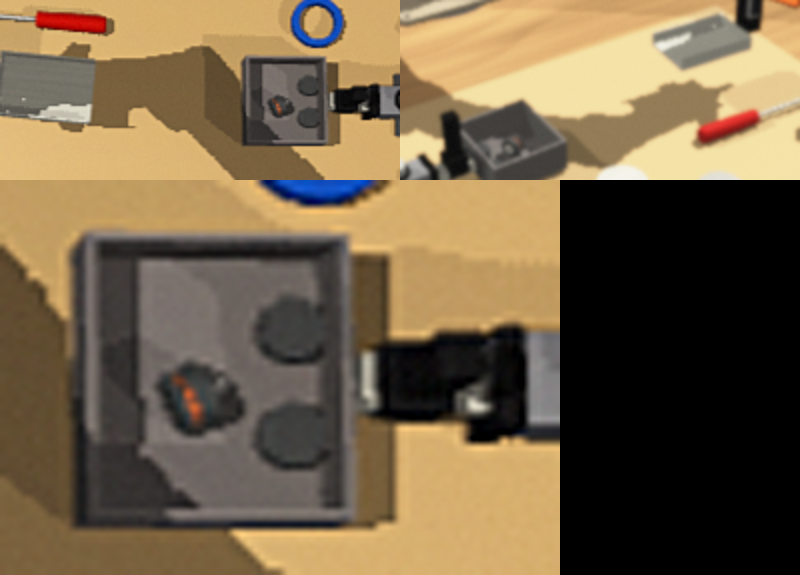

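Picture 8 shows all three motors inside the caddy, at (290,330), (290,435) and (200,395) in the enlargement, and the tray empty. I'll set the tray down.

apply_moves(targets=[[-0.13,0.3,-0.11,0,0,0],[0,0.5,0,0,0,0],[0,0.5,0,0,0,0],[0,0.4,0,0,0,0],[0,0.2,0,0,0,0],[0,0.1,0,0,0,0],[0,0.05,0,0,0,0],[0,0,0,0,0,0]])

```text
clock: 12.5
eef_pos: [535.2, 293.2, 36.2]
tool_rot: [-1.57, 0.0, -1.637]
force: [0.1, -1.1, -1.9]
width: 11.2
```

```bash
python3 - <<'E'
from h import *
to([535,294,33.5],[-np.pi/2,0,np.radians(-93.8)])
E
```

```text
clk 12.5 pos [535.2 293.2  36.2] rpy [-1.57   0.    -1.637] F [ 0.1 -1.1 -1.9] w 11.2
q [-0.69  0.85  0.24  1.78 -0.34  0.56 -0.31]
units shift [-0.019  0.068 -0.006] turn [-0.004  0.002 -0.003]
```

apply_moves(targets=[[0,0.04,0,0,0,0],[0,0.04,0,0,0,0],[0,0,0,0,0,0]])

```text
clock: 12.88
eef_pos: [535.3, 293.4, 33.9]
tool_rot: [-1.57, 0.001, -1.637]
force: [-1.4, 0.3, 5.8]
width: 11.4
```

apply_moves(targets=[[0,0,0,0,0,0],[0,0,0,0,0,0],[0,0,0,0,0,0],[0,0,0,0,0,0],[0,0,0,0,0,0],[0,0,0,0,0,0]], jaw=1)

```text
clock: 13.62
eef_pos: [534.9, 293.0, 32.6]
tool_rot: [-1.571, -0.0, -1.637]
force: [-0.3, 0.5, 0.0]
width: 85.4
```

```bash
python3 - <<'E'
from h import *
to([535,-285,160],[-np.pi/2,0,np.radians(-88.5)])
E
```

```text
clk 13.625 pos [534.9 293.   32.6] rpy [-1.571 -0.    -1.637] F [-0.3  0.5  0. ] w 85.4
q [-0.69  0.85  0.24  1.78 -0.34  0.55 -0.31]
units shift [14.419 -3.184  0.956] turn [ 0.001 -0.661  0.   ]
```

apply_moves(targets=[[0,-0.3,0,0,0,0],[0,-0.6,0,0,0,0],[0,-0.8,0,0,0,0],[0,-0.9,0,0,0,0],[0,-0.6,0,0,0,0],[0,-0.2,0,0,0,0]])

```text
clock: 14.38
eef_pos: [535.9, 293.5, 171.0]
tool_rot: [-1.568, 0.002, -1.637]
force: [-0.2, 0.8, 0.5]
width: 85.3
```

apply_moves(targets=[[0.9,0,0.06,0,0,0],[1,0,0.06,0,0,0],[1,0,0.06,0,0,0],[1,0,0.06,0,0,0],[1,0,0.07,0,0,0],[1,0,0.07,0,0,0],[1,0,0.07,0,0,0],[1,0,0.07,0,0,0],[1,0,0.07,0,0,0],[1,0,0.07,0,0,0],[1,0,0.07,0,0,0],[1,0,0.07,0,0,0]], jaw=-1)

```text
clock: 15.88
eef_pos: [534.9, -185.1, 168.1]
tool_rot: [-1.572, 0.0, -1.637]
force: [0.7, 0.3, -0.4]
width: 0.3
```

apply_moves(targets=[[0.9,0,0.06,0,-0.33,0],[0.9,0,0.06,0,-0.33,0],[0.4,0,0,0,0,0],[0.2,0,0,0,0,0],[0,0,0,0,0,0],[0,0,0,0,0,0]])

```text
clock: 16.62
eef_pos: [538.1, -278.3, 168.5]
tool_rot: [-1.571, 0.001, -1.543]
force: [0.4, -0.2, -0.2]
width: -0.2
```

```bash
python3 - <<'E'
from h import *
to([535,-286,73],[-np.pi/2,0,np.radians(-88.5)])
t=get_image("top")[165:235,230:310]; c=get_image("scene")[200:300,130:290]
u=get_image("top")[165:235,360:520]
cv2.imwrite("pics/btn.png",np.vstack([np.hstack([cv2.resize(t,(320,280)),cv2.resize(c,(448,280),interpolation=cv2.INTER_CUBIC)]),cv2.resize(u,(768,310),interpolation=cv2.INTER_CUBIC)])[:,:,::-1])
E
```

```text
clk 16.625 pos [ 538.1 -278.3  168.5] rpy [-1.571e+00  1.000e-03 -1.543e+00] F [ 0.4 -0.2 -0.2] w -0.2
q [ 0.29  0.65  0.24  1.71 -0.2   0.8   0.64]
units shift [ 0.194  2.388 -0.082] turn [ 0.002  0.013 -0.009]
```

View pics/btn.png

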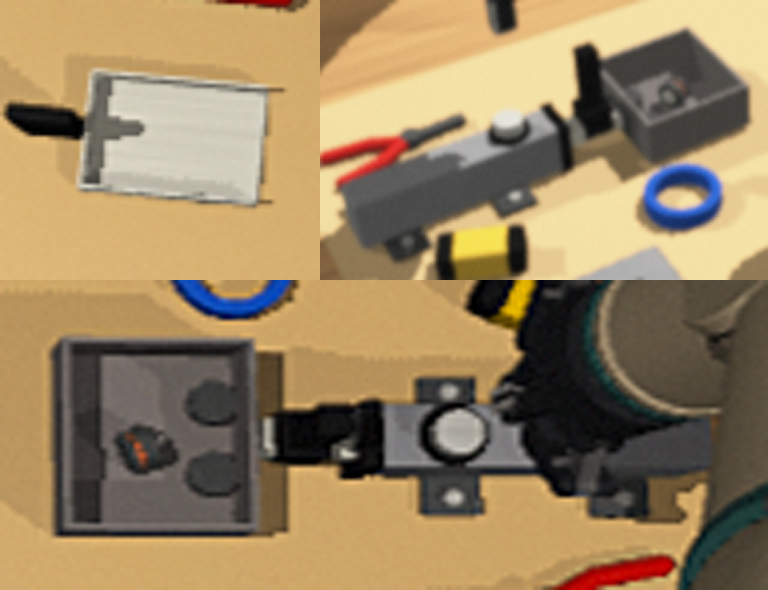

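Picture 9 shows the tray flat and empty on the bench, the button at (457,432) in the lower half, still up, and the motors in the caddy. I'll press the button.

apply_moves(targets=[[0.19,0.5,-0.08,0,0,0],[0,0.7,0,0,0,0],[0,0.6,0,0,0,0],[0,0.35,0,0,0,0],[0,0.2,0,0,0,0],[0,0.1,0,0,0,0],[0,0.1,0,0,0,0],[0,0.05,0,0,0,0],[0,0,0,0,0,0]])

```text
clock: 17.9
eef_pos: [535.1, -288.1, 64.8]
tool_rot: [-1.57, -0.001, -1.545]
force: [-0.0, 0.3, -0.1]
width: 0.2
```

apply_moves(targets=[[0,0.05,0,0,0,0],[0,0.05,0,0,0,0],[0,0.05,0,0,0,0],[0,0,0,0,0,0]])

```text
clock: 18.4
eef_pos: [535.4, -288.3, 63.8]
tool_rot: [-1.568, -0.0, -1.545]
force: [-9.3, 6.5, 38.0]
width: 0.1
```

The button bottomed at z 63.8 with a firm 38 N reaction. I'll back off and go to the post at about (532.5, -203.5).

apply_moves(targets=[[0,-0.3,0,0,0,0],[0,-0.7,0,0,0,0],[0,-0.8,0,0,0,0],[0,-0.7,0,0,0,0],[-0.4,-0.1,0,0,0,0],[-0.7,0,0,0,0,0],[-0.7,0,0,0,0,0],[-0.32,0,0,0,0,0],[0,0,0,0,0,0],[0,0,0,0,0,0]], jaw=1)

```text
clock: 19.65
eef_pos: [532.4, -204.4, 162.5]
tool_rot: [-1.571, -0.001, -1.546]
force: [-0.3, 0.4, 0.6]
width: 85.5
```

```bash
python3 - <<'E'
from h import *
to([532.5,-203.5,78],[-np.pi/2,0,np.radians(-88.5)])
t=get_image("top")[165:235,360:520]; c=get_image("scene")[190:290,130:290]
cv2.imwrite("pics/post.png",np.vstack([cv2.resize(t,(640,280),interpolation=cv2.INTER_CUBIC),cv2.resize(c,(640,320)[::1],interpolation=cv2.INTER_CUBIC)])[:,:,::-1])
E
```

```text
clk 19.65 pos [ 532.4 -204.4  162.5] rpy [-1.571e+00 -1.000e-03 -1.546e+00] F [-0.3  0.4  0.6] w 85.5
q [ 0.16  0.61  0.24  1.82 -0.21  0.73  0.54]
units shift [-2.400e-02  2.113e+00  2.000e-03] turn [ 0.001 -0.01   0.008]
```

View pics/post.png

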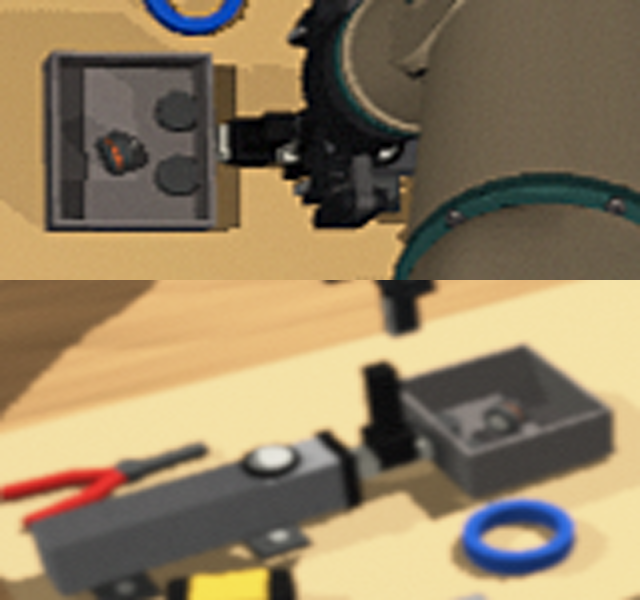

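Picture 10 shows the button now low in its seat (272,460), and the open gripper above the post (380,385). I'll descend and grip.

apply_moves(targets=[[0,0.5,0,0,0,0],[0,0.6,0,0,0,0],[0,0.5,0,0,0,0],[0,0.3,0,0,0,0],[0,0.2,0,0,0,0],[0,0,0,0,0,0]])

```text
clock: 20.5
eef_pos: [532.4, -203.3, 78.4]
tool_rot: [-1.571, 0.0, -1.545]
force: [0.3, -0.1, 0.1]
width: 85.2
```

apply_moves(targets=[[0,0,0,0,0,0],[0,0,0,0,0,0],[0,0,0,0,0,0],[0,0,0,0,0,0],[0,0,0,0,0,0],[0,0,0,0,0,0]], jaw=-1)

```text
clock: 21.25
eef_pos: [534.4, -203.0, 79.3]
tool_rot: [-1.567, -0.001, -1.544]
force: [5.4, 0.6, 2.4]
width: 19.5
```

apply_moves(targets=[[-0.1,0,0,0,0,0],[-0.2,0,0,0,0,0],[-0.3,0,0,0,0,0],[-0.35,0,0,0,0,0],[-0.35,0,0,0,0,0],[-0.35,0,0,0,0,0],[-0.3,0,0,0,0,0],[-0.2,0,0,0,0,0],[-0.1,0,0,0,0,0],[-0.1,0,0,0,0,0],[-0.05,0,0,0,0,0],[0,0,0,0,0,0]])

```text
clock: 22.75
eef_pos: [532.5, -109.6, 79.3]
tool_rot: [-1.566, -0.004, -1.546]
force: [7.9, -4.0, -0.8]
width: 19.3
```

```bash
python3 - <<'E'
from h import *
to([532.5,-103.2,78],[-np.pi/2,0,np.radians(-88.5)])
t=np.mean([get_image("top").astype(float) for _ in range(3)],0).astype(np.uint8);c=np.mean([get_image("scene").astype(float) for _ in range(3)],0).astype(np.uint8)
cv2.imwrite("pics/t_a.png",t[:,:,::-1]);cv2.imwrite("pics/s_a.png",c[:,:,::-1])
print(proj("top",[531.5,-236,55]),proj("scene",[531.5,-236,55]))
cv2.imwrite("pics/line.png",np.vstack([cv2.resize(t[180:220,360:480],None,fx=6,fy=6,interpolation=cv2.INTER_CUBIC),cv2.resize(c[205:265,175:295],None,fx=6,fy=5.9,interpolation=cv2.INTER_CUBIC)])[:,:,::-1])
E
```

```text
clk 22.75 pos [ 532.5 -109.6   79.3] rpy [-1.566 -0.004 -1.546] F [ 7.9 -4.  -0.8] w 19.3
q [ 0.01  0.71  0.21  1.95 -0.28  0.5   0.44]
units shift [-0.161  0.031  0.003] turn [-0.037 -0.008  0.028]
(np.float64(435.05078898623265), np.float64(200.42394542787537)) (np.float64(215.17727644028537), np.float64(238.86067902635136))
```

View pics/line.png

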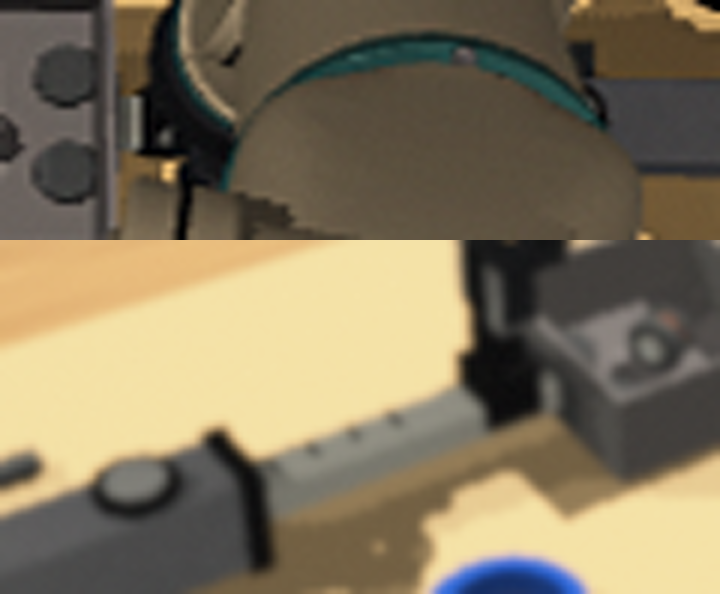

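Picture 11 shows the bar out with ticks at (397,420), (355,435), (314,450) and about (267,470), i.e. 20–80 mm. The long line is still at the collar. The TCP has travelled 93.4 mm, so about 6.5 mm more is needed.

apply_moves(targets=[[-0.08,0,0,0,0,0],[-0.08,0,0,0,0,0],[0,0,0,0,0,0],[0,0,0,0,0,0]])

```text
clock: 23.55
eef_pos: [532.4, -103.2, 79.3]
tool_rot: [-1.565, -0.004, -1.546]
force: [6.6, -2.9, -0.7]
width: 19.5
```

```bash
python3 - <<'E'
from h import *
to([532.5,-103,78],[-np.pi/2,0,np.radians(-88.5)])
get=lambda n:np.mean([get_image(n).astype(float) for _ in range(4)],0)
t=get("top");c=get("scene");cv2.imwrite("pics/s_b.png",c[:,:,::-1]);
# caddy displacement, top view: match the +y rim edge strip rows by 1D correlation (z=55)
t0=cv2.imread("pics/top0.png")[:,:,::-1].astype(float)
def edge(im,x0,x1):
    g=np.abs(np.gradient(im[205:222].mean((0,2))));s=g[x0:x1];k=int(s.argmax());w=slice(max(k-2,0),k+3);return x0+(s[w]*np.arange(len(s))[w]).sum()/s[w].sum()
e0=edge(t0,366,378);e1=edge(t,320,342);print("edges",e0,e1,onz("top",e1,213,55)[1]-onz("top",e0,213,55)[1])
cv2.imwrite("pics/line2.png",np.vstack([cv2.resize(c[225:265,195:275],None,fx=9,fy=9,interpolation=cv2.INTER_CUBIC),cv2.resize(t[175:230,320:440],(720,220))])[:,:,::-1])
E
```

```text
clk 23.55 pos [ 532.4 -103.2   79.3] rpy [-1.565 -0.004 -1.546] F [ 6.6 -2.9 -0.7] w 19.5
q [ 0.    0.71  0.21  1.96 -0.28  0.5   0.43]
units shift [-0.004  0.032  0.001] turn [-0.038 -0.007  0.027]
edges 371.12542711892655 334.8501037344398 98.25224161838997[ WARN:0@10.525] global loadsave.cpp:1063 imwrite_ Unsupported depth image for selected encoder is fallbacked to CV_8U.
```

View pics/line2.png

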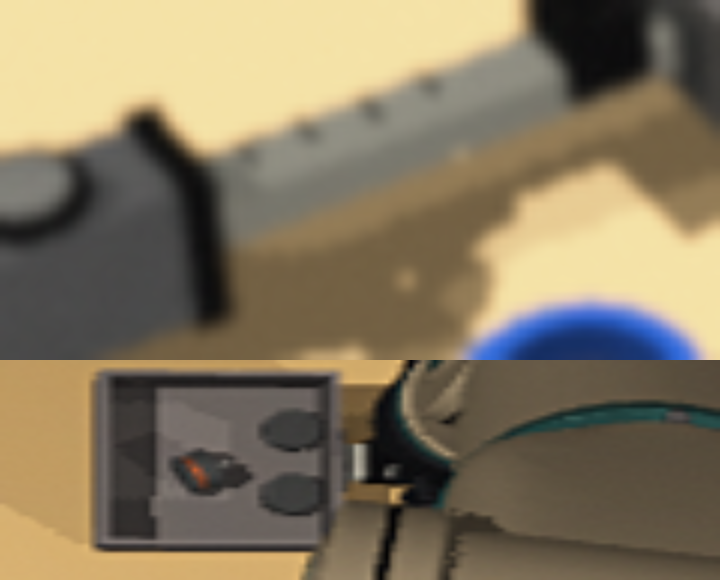

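Picture 12 shows the ticks at (432,85), (373,108), (310,132) and (248,155). Extrapolating them puts the 100 mm line at about (186,178), right at the collar. The TCP travelled 99.8 mm and the caddy edge in the top view moved 98.3 mm; both are within ±6 mm. The motors are in the caddy, so I'll hand in.

```bash
python3 - <<'E'
from cell import *
s=read_state();print(s["eef_pos"],s["width"],s["force"],abs(s["qd"]).max());print(finish_job())
E
```

```text
[ 532.45999118 -103.17269864   79.26855876] 19.108331978201967 [ 6.50552217 -3.79878083 -1.1837888 ] 0.00197872607662748
the job is handed in; nothing more can be done
None
```

The job is handed in at about 24 s of the 61 s allowed. I tipped the three motors into the caddy, set the tray back and let go of it. Then I pressed the lock button and drew the arm out to the 100 mm line, finishing with the post still gripped.

**Last checks:**
- **Motors and tray:** the pictures showed all three motors in the caddy and the empty tray flat on the bench.
- **Button:** it stopped at z 63.8 mm, against 64 mm when fully down. The push peaked at 38 N, close to the 40 N limit set for the arm and the gripper's body.
- **Arm:** it stands at rest with the gripper 19 mm open on the 20 mm post and about 4 N of spring pull. The tool moved 99.8 mm, while the caddy edge in the top view moved 98.3 mm. They differ by 1.5 mm, and both are within the 6 mm allowed.

**Not confirmed:** the collar hid the 100 mm line itself. Its position is extrapolated from the visible 20–80 mm ticks. I did not measure the bystanders again, but none looked moved in the crops.

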